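Load, close and hold the pot-lid press

TASK

Set the orange-lidded dip pot upright in the round nest of the lid press's pulled-out carriage and push the carriage fully home; only then press the red lever down past its first two clicks to the third, at the bottom of its travel, and hold it there against its spring for at least two seconds. Finish while still holding the lever down at the third click: do not let go at the end. Leave the green-lidded and white-lidded pots standing where they are.

Things in the scene. Friction and masses are not known exactly. Their poses are not given: they have to be found in the camera images.
- pot_orange_center (a point): Dip pot to be loaded: cream round pot 48 mm across with an orange lid 52 mm across, 48 mm tall in all (the lid is the top 10 mm), about 90 g. The point is at its centre, 24 mm above its underside; its z axis is the pot's axis. It starts standing on the table among two similar pots.
- pot_green_center (a point): Same kind of pot with a green lid; leave it standing. The point is at its centre, 24 mm above its underside.
- pot_white_center (a point): Same kind of pot with a white lid; leave it standing. The point is at its centre, 24 mm above its underside.
- press: White lid press fixed to the table; place and yaw vary. Origin on the table under the nest's home position; x points to its back (the carriage shuts along +x), y to the left seen from the front. Head over the origin: 66 mm wide, its front 33 mm before the origin, from 104 to 218 mm high. Lever 135 mm off on the -y side; its bearing cheeks, from x = -8 mm back, are 168 mm high.
- nest (a point): Centre of the nest's floor on the aluminium carriage, 30 mm above the table; moves with the carriage. The black ring around it is 56 mm in inner and 68 mm in outer diameter and stands 12 mm above the floor: the pot stands inside it, its centre then 24 mm above this point.
- push_plate (a point): Centre of the outer (front) face of the blue upright plate at the front of the carriage: 70 mm wide, 42 mm tall (from 30 to 72 mm above the table), 8 mm thick, its face 100 mm in front of the nest's centre. Push it along the press's +x to shut the carriage.
- carriage (a joint): How far the carriage is out, in m: 0 = fully home (end stop), at most 0.105. It starts 0.09 to 0.105 out. About 2.5 N of friction; it stays where it is left.
- lever (a joint): Angle of the red lever, in rad: 0 = up, at rest; grows as it is pressed down. Clicks at 0.16, 0.32 and 0.48; end stop at 0.49. A spring drives it back to 0 from everywhere; pressing on the paddle takes 3 to 12 N, about 9 N to hold at the third click.
- paddle_top (a point): Centre of the top face of the red paddle at the lever's end: 34 mm along the lever, 46 mm across, 14 mm thick. Moves with the lever: about 194 mm above the table at rest, about 72 mm lower at the third click. The lever's axis, parallel to the press's y, lies 150 mm behind the paddle's middle (towards the press's +x) and 150 mm above the table; the lever is level at 0.25 rad, above level before.
Mind the look-alikes: they are no part of the job. What is shaped like the part that bears pot_orange_center but pink or purple is not meant. Leave any blue look-alike of the part that bears pot_green_center alone.

How it is judged:
By the outcome, as a careful person would: the job done as asked, in the order asked, and still so for the second after the job is handed in, while the arm keeps its last pose, push and grip.
It also fails if it takes over 72 s, if anything falls off the work surface, if the arm or the gripper's body presses on something with over 40 N, if the wrist force passes 120 N, or if a joint passes its speed limit or range.

ROBOT

A 7-joint arm with a two-finger parallel gripper is mounted at the origin on the work surface. World frame = base frame: x ahead of the robot, y to its left, z up, the work surface at z = 0. Lengths are in mm, angles in rad, forces in N, time in s.
With the tool pointing down it reaches from about 425 to 875 mm from the base axis. Payload 9.9 kg.
Tool frame: the origin (TCP) lies at the very end of the fingers, on their centre line; the grasp point (between the pads) lies 19 mm behind it; z points along the fingers, y is the line along which they close (so a half turn about z gives the same grasp; the last joint's range is limited). The gripper opens to 85 mm and grips with 20 to 120 N. Pads are 22 mm wide; open, the fingers measure 114 mm over their backs; the gripper's body (76 mm by 85 mm) begins 54 mm behind the grasp point. The pads swing forward as they close: fully open they stand 13 mm farther back than shut.
Start: joints at [-1.262, 0.576, 0.025, 1.437, -0.015, 1.129, -0.057], TCP at [258.367, 623.599, 231.289] pointing down, gripper open.
Joint ranges: [-2.76, 2.76], [-0.34, 2.15], [-1.52, 1.57], [0.19, 2.46], [-1.09, 4.23], [0.17, 1.99], [-2.82, 2.82]. Speed limits (rad/s): [2.22, 2.22, 3.01, 3.01, 3.14, 3.14, 3.14].

INTERFACE

Orientations are given as a unit quaternion [x, y, z, w].
In Python, from workcell import manip, viewer, order gives the robot as it stands. The module is installed in compiled form; this text tells all that it offers.
- The arm moves only by the shell command python3 -m pendant 'ROWS' [FORCE]. ROWS is JSON, a list that holds one entry, the list of rows, each a list of 5 numbers: the shift along the tool's x, y, z in mm, then the turn about the tool's z in rad, then the gripper command: -1 is shut, 1 is fully open, values between are in proportion. A call has exactly 10 rows; each row shifts and turns the commanded pose from where the row before left it, along the tool's axes as they then stand; what a row does not reach is not made up. A row lasts 1/8 s, in which the tool goes at most 62.5 mm and 10.7 degrees, less where a joint would pass 70% of its speed; a pose out of reach is approached as far as the arm can. A call with a gripper value outside its range is refused whole. The fingers move at their own pace and stop on an object; FORCE is the grip in N (left out, the last holds). Time passes only in rows, so rows that do not move let the fingers close, or fill a call up. It gives the time, the measured TCP pose, the force, the opening and the grip force at its end, in the units of the state.
- manip.read_state(): the state, without advancing time (a new reading comes with each control period).
- viewer.snapshot(name): name is "scene" or "top" or "wrist"; returns a dict with "color" (400x640x3 uint8, blue, green, red), "fov_y" (degrees; the focal length in pixels is half the picture's height over the tangent of half this angle, whatever the lens; pixels are square), "cx", "cy" (the principal point, pixels), "rvec" (rotation vector, rad) and "tvec" (3), from world to camera coordinates, as OpenCV has them. Camera axes: x right, y down, z forward; pixel columns grow to the right and rows downward; lengths in mm; the calibration is good to about 2 mm. A picture is of the moment at which its call begins. There is no depth.
- order.job_done(): hands the job in; it is judged then, once.
The state is a dict: "t": time; "joint_positions": joint angles; "joint_velocities": joint speeds; "joint_efforts": joint torques, N m; "tool_pos": TCP position; "tool_rot": TCP orientation; "wrist_force": force on the tool from outside, world axes, zero at the start; "wrist_torque": the same for the moment, N m; "width": finger opening in mm; "finger_force": force on a finger pad.
Only numpy, scipy, OpenCV 4.12 (cv2) and the standard library are available. Lean on these libraries where they do the work, as an engineer would, in place of code of your own. Each camera call takes 0.05 s, during which the arm holds its last target. There are 200 camera calls.

## Working session

There is one attempt and no reset: what is moved stays moved. The work goes in short steps, Python scripts to look and compute and a shell command to move; the robot and the scene stay as the last step left them, time stands still between calls to the robot, and variables do not carry over. Pictures are saved under pics/ and viewed, at most 10 in all, crops included, and the job is handed in when it is done.

```bash
mkdir -p pics
cat > h.py <<'E'
import numpy as np, cv2, json
from workcell import manip, viewer, order
from scipy.spatial.transform import Rotation as R
def snap(n, save=None):
    s=viewer.snapshot(n)
    if save: cv2.imwrite(f'pics/{save}.png', s['color'])
    d={k:(np.array(v).tolist()) for k,v in s.items() if k!='color'}
    json.dump(d,open(f'{save or n}.json','w')); return s
def cam(s):
    f=200/np.tan(np.radians(s['fov_y'])/2)
    K=np.array([[f,0,s['cx']],[0,f,s['cy']],[0,0,1]])
    return K,cv2.Rodrigues(np.array(s['rvec'],float))[0],np.array(s['tvec'],float).ravel()
def at_z(s,u,v,z):
    K,Rm,t=cam(s); d=Rm.T@np.linalg.inv(K)@[u,v,1]; c=-Rm.T@t
    return c+d*(z-c[2])/d[2]
def proj(s,p):
    K,Rm,t=cam(s); q=K@(Rm@np.array(p,float)+t); return q[:2]/q[2]
def L(n): return json.load(open(n+'.json'))
E
python3 - <<'E'
from h import *
a=snap('scene','scene0');b=snap('top','top0')
for s in(a,b):
    K,Rm,t=cam(s);print(-Rm.T@t,K[0,0],Rm[2])
s=manip.read_state();print(s['tool_pos'],R.from_quat(s['tool_rot']).as_matrix().round(3),s['width'])
E
```

```text
[1356.34711955 -151.54768539  745.27743451] 389.54277703913647 [-0.75199875  0.27518721 -0.59897403]
[ 420.86351346   98.32332776 1105.1183762 ] 376.3249210632288 [ 0.18481929  0.01673074 -0.9826301 ]
[258.21035886 623.24219511 230.55321709] [[-0.924  0.383 -0.   ]
 [ 0.383  0.924 -0.001]
 [-0.    -0.001 -1.   ]] 85.68702653426665
```

View pics/scene0.png

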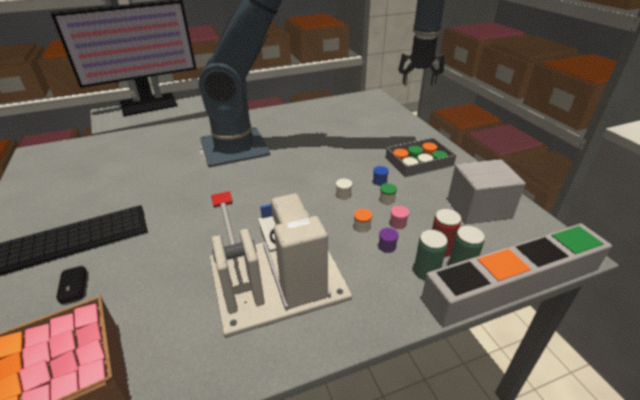

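View pics/top0.png

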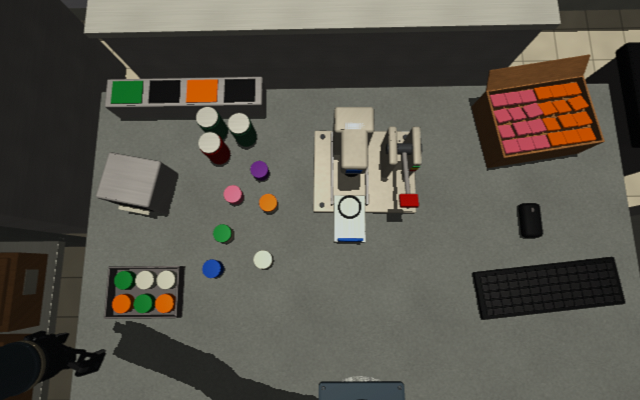

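The scene view shows free-standing pots: orange (363,218), pink (399,216), purple (388,239), green (388,192), white (343,187), blue (380,175). The press is near (280,270), with its red paddle at (222,199).
Things that could be taken for the orange pot in the top view: orange free-standing (268,203), pink (233,195), purple (260,170), tray lids (122,303) and (165,303), and the orange bin (202,91). I choose (268,203) and will check it in a close crop.

Run:
```python
from h import *
im=cv2.imread('pics/top0.png')
c=im[120:255,200:430]
cv2.imwrite('pics/c1.png',cv2.resize(c,(782,459),interpolation=cv2.INTER_CUBIC))
s=L('top0')
hsv=cv2.cvtColor(im,cv2.COLOR_BGR2HSV)
def blob(lo,hi,x0,y0,x1,y1):
    m=cv2.inRange(hsv,lo,hi)[y0:y1,x0:x1]; v,u=np.nonzero(m); return u.mean()+x0,v.mean()+y0,len(u)
for n,lo,hi,bx in [('orange',(5,150,120),(20,255,255),(250,185,290,220)),('green',(45,80,50),(85,255,255),(205,215,240,250))]:
    u,v,k=blob(lo,hi,*bx);print(n,u,v,k,at_z(s,u,v,46))
print('white',at_z(s,263,259,46))
```

```text
orange 267.566265060241 202.1164658634538 249 [605.42021815 255.31818327  46.        ]
green 221.90073529411765 232.81617647058823 272 [518.98539114 383.43770818  46.        ]
white [444.81706404 265.73297257  46.        ]
```

View pics/c1.png

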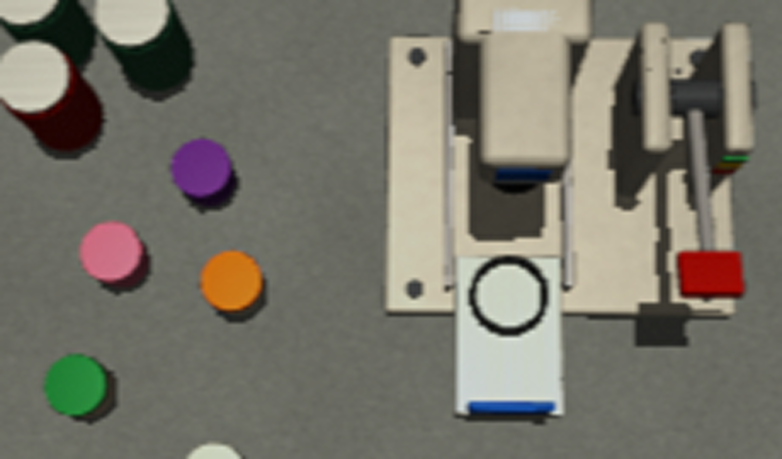

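The crop shows the orange lid at crop (231,280), which is plain orange with no look-alike colour, so the choice stands. The nest ring is centred at (508,295), the blue plate is at about (511,407), and the red paddle at (711,273).

Run:
```python
from h import *
s=L('top0')
def P(u,v,z): return at_z(s,(u+.5)/3.4-.5+200,(v+.5)/3.4-.5+120,z).round(1)
def ya(a,b): d=b-a; return np.degrees(np.arctan2(d[1],d[0])).round(2), np.linalg.norm(d).round(1)
nest=P(508,295,42);print('nest',nest)
print('ring L/R/T/B',P(469,295,42),P(548,295,42),P(508,255,42),P(508,335,42))
print('carr left',ya(P(456,414,30),P(458,257,30)),'right',ya(P(563,414,30),P(558,257,30)))
print('baseplate left',ya(P(387,312,10),P(391,38,10)),'front',ya(P(733,314,10),P(387,312,10)))
print('plate front edge',P(470,412,60),P(554,411,60),ya(P(554,407,72),P(470,408,72)))
print('paddle corners',*[P(u,v,194) for u,v in((678,253),(741,251),(744,282),(680,284))],ya(P(741,251,194),P(678,253,194)))
print('rails',ya(P(449,285,30),P(447,45,30)),ya(P(570,285,30),P(567,165,30)))
im=cv2.imread('pics/top0.png');hsv=cv2.cvtColor(im,cv2.COLOR_BGR2HSV)
for lo,hi,n in(((100,120,60),(130,255,255),'blue'),((0,180,90),(5,255,255),'red')):
    m=cv2.inRange(hsv,lo,hi); 
    k,l,st,ce=cv2.connectedComponentsWithStats(m)
    for i in range(1,k):
        if st[i,4]>15 and st[i,0]>320 and st[i,0]<430:
            v,u=np.nonzero(l==i); print(n,st[i],ce[i],cv2.minAreaRect(np.c_[u,v].astype(np.float32)))
```

```text
nest [590.7  22.4  42. ]
ring L/R/T/B [591.1  55.1  42. ] [590.3 -11.1  42. ] [624.9  21.5  42. ] [556.9  23.3  42. ]
carr left (np.float64(-1.76), np.float64(133.7)) right (np.float64(-0.09), np.float64(133.4))
baseplate left (np.float64(-1.31), np.float64(249.2)) front (np.float64(88.96), np.float64(297.7))
plate front edge [492.  57.  60.] [492.1 -11.2  60. ] (np.float64(90.09), np.float64(67.4))
paddle corners [595.6 -90.2 194. ] [ 596.5 -135.5  194. ] [ 573.8 -136.4  194. ] [572.9 -90.5 194. ] (np.float64(91.14), np.float64(45.3))
rails (np.float64(-0.51), np.float64(214.7)) (np.float64(-0.54), np.float64(105.3))
blue [338 238  25   3  74] [349.83783784 239.01351351] ((350.0, 239.0), (2.0, 24.0), 90.0)
red [400 194  19  12 218] [408.59174312 199.58715596] ((409.0, 199.5), (11.0, 18.0), 90.0)
```

```bash
python3 -m pendant '[[[0,0,0,-0.131,1],[0,0,0,-0.131,1],[0,0,0,-0.131,1],[-30,-32,0,0,1],[-40,-42,0,0,1],[-40,-42,0,0,1],[-40,-42,0,0,1],[-40,-42,0,0,1],[-40,-42,0,0,1],[-40,-42,0,0,1]]]' 40
```

```text
t: 1.35
tool_pos: [529.4, 338.1, 231.0]
tool_rot: [-0.0, 1.0, -0.0, -0.0]
wrist_force: [0.0, 0.9, 0.4]
width: 85.3
finger_force: 0.0
```

```bash
python3 -m pendant '[[[-20,-21,5,0,1],[-20,-21,10,0,1],[-20,-21,10,0,1],[-16,-21,10,0,1],[0,0,10,0,1],[0,0,10,0,1],[0,0,10,0,1],[0,0,5,0,1],[0,0,0,0,1],[0,0,0,0,1]]]'
python3 - <<'E'
from h import *
s=snap('wrist','w1');st=manip.read_state();print(st['tool_pos'],st['width'])
im=s['color'];hsv=cv2.cvtColor(im,cv2.COLOR_BGR2HSV)
m=cv2.inRange(hsv,(5,150,100),(20,255,255));k,l,sts,ce=cv2.connectedComponentsWithStats(m)
for i in range(1,k):
    if sts[i,4]>100:
        c,_=cv2.findContours((l==i).astype('uint8'),0,1);print(sts[i],cv2.minEnclosingCircle(c[0]),at_z(s,*ce[i],48))
print(proj(s,[605,255,48]))
E
```

```text
t: 2.6
tool_pos: [604.6, 255.9, 161.7]
tool_rot: [-0.0, 1.0, 0.0, 0.0]
wrist_force: [-0.3, 0.8, 0.4]
width: 85.6
finger_force: 0.0
[604.63427182 255.84812242 161.74957517] 84.88878227793252
[320.25406729 195.32540498]
```

View pics/w1.png

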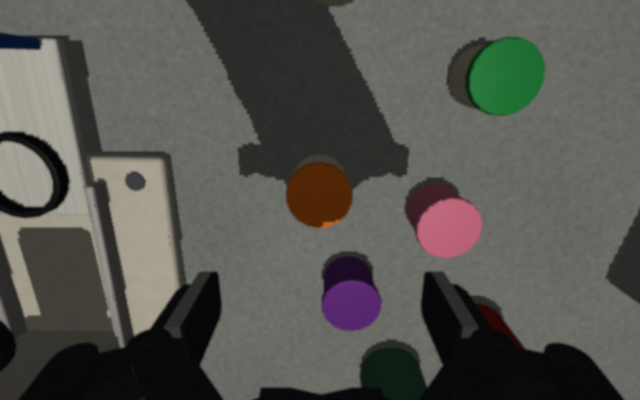

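The wrist view shows the orange lid (in the arm's shadow) at (319,195), where it was predicted at (320,195). Purple is at (351,305), pink at (450,228), and the finger paths are clear.

```bash
python3 -m pendant '[[[0,0.5,15,0,1],[0,0,18,0,1],[0,0,18,0,1],[0,0,18,0,1],[0,0,18,0,1],[0,0,18,0,1],[0,0,16,0,1],[0,0,12,0,1],[0,0,9,0,1],[0,0,0,0,1]]]'
python3 -m pendant '[[[0,0,0,0,-0.2],[0,0,0,0,-0.6],[0,0,0,0,-0.6],[0,0,0,0,-0.6],[0,0,0,0,-0.6],[0,0,0,0,-0.6],[0,0,0,0,-0.6],[0,0,0,0,-0.6],[0,0,0,0,-0.6],[0,0,0,0,-0.6]]]' 40
```

```text
t: 3.9
tool_pos: [604.2, 256.1, 18.7]
tool_rot: [-0.0, 1.0, -0.0, -0.0]
wrist_force: [0.5, -1.1, 0.7]
width: 85.4
finger_force: 0.0
t: 5.15
tool_pos: [604.9, 256.2, 20.2]
tool_rot: [-0.0, 1.0, 0.0, 0.001]
wrist_force: [-1.5, -1.0, 5.5]
width: 50.6
finger_force: 41.0
```

```bash
python3 -m pendant '[[[0,0,-6,0,-0.6],[0,0,-12,0,-0.6],[0,0,-15,0,-0.6],[0,0,-15,0,-0.6],[0,0,-18,0,-0.6],[0,0,-18,0,-0.6],[0,0,-18,0,-0.6],[0,0,-12,0,-0.6],[0,0,-6,0,-0.6],[0,0,0,0,-0.6]]]'
python3 -m pendant '[[[0,-10,0,0,-0.6],[0,-20,0,0,-0.6],[0,-25,0,0,-0.6],[0,-25,0,0,-0.6],[0,-25,0,0,-0.6],[0,-25,0,0,-0.6],[3,-25,0,0,-0.6],[3,-18,0,0,-0.6],[3,-8,0,0,-0.6],[3,-2,0,0,-0.6]]]'
python3 - <<'E'
from h import *
s=snap('wrist','w2');st=manip.read_state();print(st['tool_pos'],st['width'])
t=snap('top','t2');cv2.imwrite('pics/w2c.png',np.hstack([s['color'][:,:480],cv2.resize(t['color'][160:300,250:360],(314,400))]))
E
```

```text
t: 6.4
tool_pos: [604.5, 256.2, 139.4]
tool_rot: [-0.0, 1.0, 0.0, 0.0]
wrist_force: [0.4, -0.2, -0.3]
width: 50.0
finger_force: 41.6
t: 7.65
tool_pos: [592.3, 72.9, 139.3]
tool_rot: [0.0, 1.0, 0.0, 0.0]
wrist_force: [-0.0, -0.1, -1.0]
width: 50.4
finger_force: 41.7
[591.90999939  73.27401141 139.32743878] 50.53997799346182
```

View pics/w2c.png

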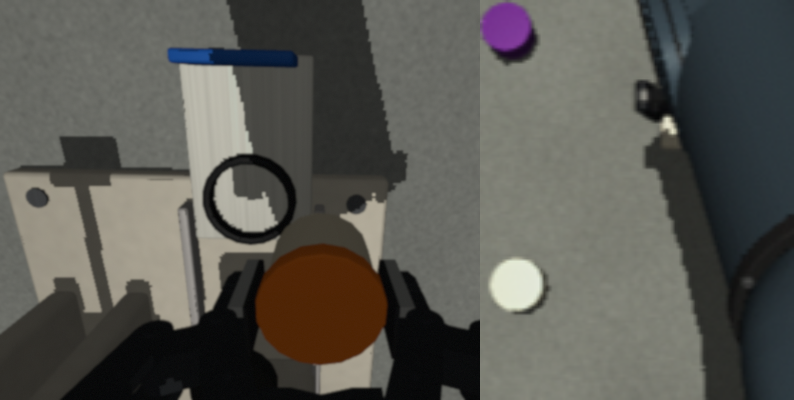

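The pot is held upright, with its lid at (321,303). The ring is centred at (250,198) and the blue plate runs (169,50)-(296,54) at its top edge.

Run:
```python
from h import *
s=L('w2')
print('ring',at_z(s,250,198,42),'w',at_z(s,203,198,42)-at_z(s,297,198,42),at_z(s,250,153,42)-at_z(s,250,243,42))
def ya(a,b): d=b-a; return np.degrees(np.arctan2(d[1],d[0])).round(2), np.linalg.norm(d).round(1)
b1,b2=at_z(s,37,197,10),at_z(s,357,203,10);print('bolts',b1,b2,ya(b1,b2))
a,b=at_z(s,169,49,72),at_z(s,296,52,72);print('plate',a,b,ya(a,b))
a,b=at_z(s,6,172,10),at_z(s,388,178,10);print('front',a,b,ya(a,b))
for z in(68,72,76): print('lid',z,proj(s,[591.9,73.3,z+139.3-20-28]))
```

```text
ring [589.23115915  21.93835356  42.        ] w [-2.96748191e-02 -6.68826214e+01  0.00000000e+00] [-67.75167725   4.4555567    0.        ]
bolts [ 599.14492503 -156.32426622   10.        ] [604.39196929 101.7021135   10.        ] (np.float64(88.84), np.float64(258.1))
plate [493.61144563 -10.12031486  72.        ] [495.12534084  58.8153632   72.        ] (np.float64(88.74), np.float64(69.0))
front [ 578.39725508 -175.2381194    10.        ] [583.40267116 125.54772974  10.        ] (np.float64(89.05), np.float64(300.8))
lid 68 [323.43222933 297.96596826]
lid 72 [323.51086224 303.97401839]
lid 76 [323.59390191 310.31877226]
```

```bash
python3 -m pendant '[[[1,-8,0,0,-0.6],[1,-12,0,0,-0.6],[0,-13,0,0,-0.6],[0,-12,0,0,-0.6],[0,-6,0,0,-0.6],[0,0,6,0,-0.6],[0,0,12,0,-0.6],[0,0,12,0,-0.6],[0,0,12,0,-0.6],[0,0,6,0,-0.6]]]'
python3 - <<'E'
from h import *
s=snap('wrist','w3');t=snap('scene','s3')
a=s['color'][100:380,200:460];b=t['color'][170:290,200:340]
cv2.imwrite('pics/w3c.png',np.hstack([cv2.resize(a,(390,420)),cv2.resize(b,(400,420))]))
print(proj(s,[590,22.2,42]))
E
```

```text
t: 9.0
tool_pos: [590.0, 22.3, 90.0]
tool_rot: [-0.0, 1.0, -0.0, -0.001]
wrist_force: [-0.2, 0.8, -0.7]
width: 50.5
finger_force: 41.7
[321.55822672 230.1479562 ]
```

View pics/w3c.png

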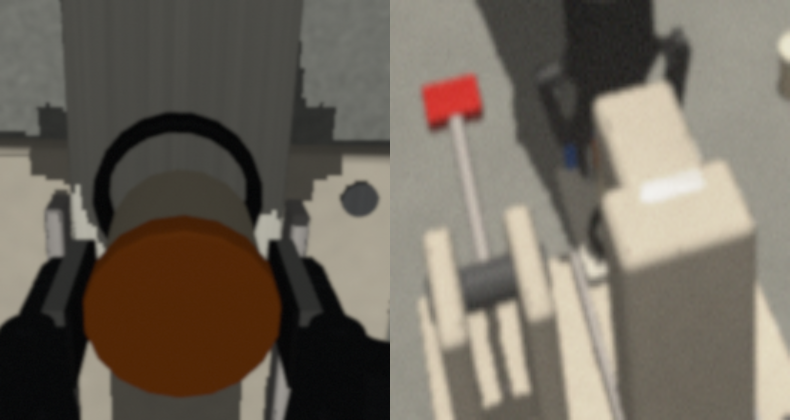

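The pot is over the ring: lid centre at (182,308), ring centre at x≈178. I'll lower it now.

```bash
python3 -m pendant '[[[0,0,6,0,-0.6],[0,0,8,0,-0.6],[0,0,8,0,-0.6],[0,0,6,0,-0.6],[0,0,4,0,-0.6],[0,0,3,0,-0.6],[0,0,2,0,-0.6],[0,0,1,0,-0.6],[0,0,1,0,-0.6],[0,0,0,0,-0.6]]]'
```

```text
t: 10.35
tool_pos: [590.5, 22.2, 52.3]
tool_rot: [-0.0, 1.0, 0.0, 0.0]
wrist_force: [-0.5, 0.3, -0.4]
width: 50.3
finger_force: 41.7
```

```bash
python3 -m pendant '[[[0,0,1,0,-0.6],[0,0,0.5,0,-0.6],[0,0,0.5,0,-0.6],[0,0,0.5,0,-0.6],[0,0,0,0,-0.6],[0,0,0,0,-0.6],[0,0,0,0,-0.6],[0,0,0,0,-0.6],[0,0,0,0,-0.6],[0,0,0,0,-0.6]]]'
```

```text
t: 11.6
tool_pos: [590.5, 22.2, 50.1]
tool_rot: [-0.0, 1.0, -0.0, 0.0]
wrist_force: [-2.5, -0.8, 5.8]
width: 50.3
finger_force: 42.1
```

Contact came at z = 50.1, the expected seating height, so I'll release and rise.

```bash
python3 -m pendant '[[[0,0,0,0,0],[0,0,0,0,0.4],[0,0,0,0,0.8],[0,0,0,0,0.8],[0,0,0,0,0.8],[0,0,0,0,0.8],[0,0,-5,0,0.8],[0,0,-12,0,0.8],[0,0,-18,0,0.8],[0,0,-18,0,0.8]]]'
python3 -m pendant '[[[0,0,-18,0,0.8],[0,0,-18,0,0.8],[5,0,-10,0,0.5],[20,0,0,0,0],[30,0,0,0,-1],[30,0,0,0,-1],[30,0,0,0,-1],[25,0,0,0,-1],[10,0,0,0,-1],[0,0,0,0,-1]]]'
python3 - <<'E'
from h import *
s=snap('wrist','w4');t=snap('scene','s4');st=manip.read_state();print(st['tool_pos'])
a=s['color'][:,150:500];b=t['color'][150:290,200:340]
cv2.imwrite('pics/w4c.png',np.hstack([cv2.resize(a,(370,420)),cv2.resize(b,(420,420))]))
E
```

```text
t: 12.85
tool_pos: [590.7, 22.1, 104.2]
tool_rot: [-0.0, 1.0, 0.0, 0.0]
wrist_force: [0.2, -0.7, -0.3]
width: 77.1
finger_force: 0.0
t: 14.1
tool_pos: [440.6, 22.1, 149.1]
tool_rot: [-0.0, 1.0, 0.0, 0.0]
wrist_force: [0.6, -1.6, 0.5]
width: 0.1
finger_force: 0.0
[441.60454132  22.30028556 148.99081355]
```

View pics/w4c.png

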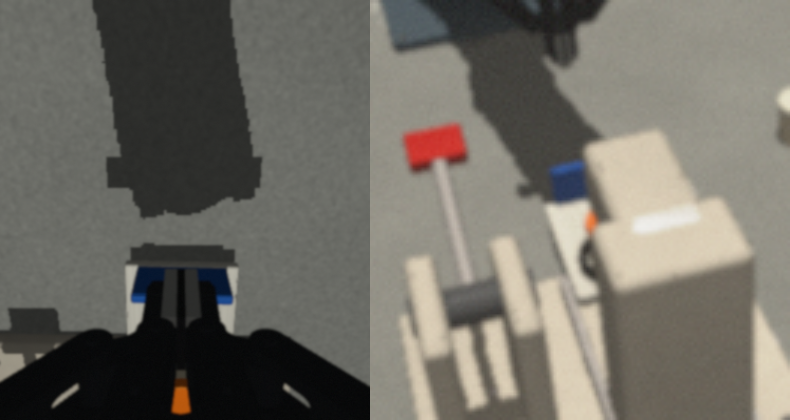

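The pot stands in the carriage (orange seen behind the fingers). The blue plate is in front of the fingers, centred at (182,285). I'll check the pot in the top view while lowering to the plate.

```bash
python3 -m pendant '[[[0,0,12,0,-1],[0,0,15,0,-1],[0,0,15,0,-1],[0,0,15,0,-1],[0,0,15,0,-1],[0,0,15,0,-1],[0,2,12,0,-1],[0,0,6,0,-1],[0,0,0,0,-1],[0,0,0,0,-1]]]'
python3 - <<'E'
from h import *
s=snap('top','t5');im=s['color'];hsv=cv2.cvtColor(im,cv2.COLOR_BGR2HSV)
m=cv2.inRange(hsv,(4,130,60),(20,255,255))
for b in((330,180,370,235),(250,185,290,220)):
    v,u=np.nonzero(m[b[1]:b[3],b[0]:b[2]]);
    if len(u): print(len(u),u.min()+b[0],u.max()+b[0],v.min()+b[1],v.max()+b[1],at_z(s,u.mean()+b[0],v.mean()+b[1],76))
E
```

```text
t: 15.45
tool_pos: [440.7, 24.1, 44.1]
tool_rot: [-0.0, 1.0, 0.0, 0.0]
wrist_force: [0.5, 0.3, 0.4]
width: 0.2
finger_force: 0.0
292 340 359 195 214 [590.83101809  23.22383009  76.        ]
```

The pot sits at (590.8, 23.2), round and upright. I'll push now.

```bash
python3 -m pendant '[[[-10,0,0,0,-1],[-12,0,0,0,-1],[-8,0,0,0,-1],[-6,0,0,0,-1],[-6,0,0,0,-1],[-8,0,0,0,-1],[-10,0,0,0,-1],[-10,-0.5,0,0,-1],[-10,0,0,0,-1],[-10,-0.5,0,0,-1]]]'
python3 -m pendant '[[[-10,0,0,0,-1],[-10,-0.5,0,0,-1],[-8,0,0,0,-1],[-6,0,0,0,-1],[-4,-0.5,0,0,-1],[-2,0,0,0,-1],[-2,0,0,0,-1],[-2,0,0,0,-1],[0,0,0,0,-1],[0,0,0,0,-1]]]'
```

```text
t: 16.75
tool_pos: [531.1, 23.1, 43.7]
tool_rot: [-0.0, 1.0, -0.0, -0.0]
wrist_force: [-2.7, -0.9, 0.3]
width: 0.1
finger_force: 1.4
t: 18.0
tool_pos: [574.8, 22.3, 43.9]
tool_rot: [-0.0, 1.0, 0.0, 0.0]
wrist_force: [-0.9, 0.3, -1.0]
width: 0.3
finger_force: 0.6
```

```bash
python3 -m pendant '[[[-1.5,0,0,0,-1],[-1.5,0,0,0,-1],[-1.5,0,0,0,-1],[-1.5,0,0,0,-1],[0,0,0,0,-1],[0,0,0,0,-1],[0,0,0,0,-1],[0,0,0,0,-1],[0,0,0,0,-1],[0,0,0,0,-1]]]'
```

```text
t: 19.25
tool_pos: [578.9, 22.2, 43.8]
tool_rot: [-0.0, 1.0, -0.0, -0.001]
wrist_force: [-6.8, 1.3, 5.3]
width: -0.1
finger_force: 4.0
```

```bash
python3 -m pendant '[[[-1.5,0,0,0,-1],[-1.5,0,0,0,-1],[-1.5,0,0,0,-1],[0,0,0,0,-1],[0,0,0,0,-1],[0,0,0,0,-1],[0,0,0,0,-1],[0,0,0,0,-1],[0,0,0,0,-1],[0,0,0,0,-1]]]'
```

```text
t: 20.5
tool_pos: [578.9, 22.0, 43.4]
tool_rot: [-0.0, 1.0, -0.0, -0.006]
wrist_force: [-22.2, 1.0, 18.1]
width: 0.1
finger_force: 11.3
```

Firm end stop at 22 N, so the carriage is home. I'll back off, rise and move towards the paddle.

```bash
python3 -m pendant '[[[6,0,0,0,-1],[15,0,0,0,-1],[25,0,0,0,-1],[20,0,-15,0,-1],[15,0,-25,0,-1],[0,0,-30,0,-1],[0,0,-35,0,-1],[0,0,-35,0,-1],[0,0,-35,0,-1],[0,0,-35,0,-1]]]'
python3 -m pendant '[[[0,-10,-15,0,-1],[0,-20,0,0,-1],[0,-25,0,0,-1],[0,-25,0,0,-1],[0,-25,0,0,-1],[0,-20,0,0,-1],[0,-10,0,0,-1],[0,0,0,0,-1],[0,0,0,0,-1],[0,0,0,0,-1]]]'
python3 - <<'E'
from h import *
s=snap('wrist','w6');t=snap('top','t6');c=snap('scene','s6');st=manip.read_state();print(st['tool_pos'])
a=s['color'];b=t['color'][90:260,300:430]
cv2.imwrite('pics/w6c.png',np.hstack([cv2.resize(a,(480,300)),cv2.resize(b,(230,300))]))
def red(im):
    hsv=cv2.cvtColor(im,cv2.COLOR_BGR2HSV);m=cv2.inRange(hsv,(0,180,60),(5,255,255))|cv2.inRange(hsv,(175,180,60),(180,255,255))
    k,l,sts,ce=cv2.connectedComponentsWithStats(m);return [(sts[i].tolist(),ce[i].round(1).tolist()) for i in range(1,k) if sts[i,4]>80]
print(red(a),'S',red(c['color']))
for x in(575,585,595): print(x,proj(s,[x,-113,194]).round(1),proj(c,[x,-113,194]).round(1),proj(L('top0'),[x,-113,194]).round(1))
E
```

```text
t: 21.75
tool_pos: [504.9, 22.2, 255.6]
tool_rot: [-0.0, 1.0, 0.0, 0.001]
wrist_force: [0.3, 0.1, -0.3]
width: -0.2
finger_force: 0.0
t: 23.0
tool_pos: [504.1, -112.0, 268.8]
tool_rot: [-0.001, 1.0, 0.0, 0.0]
wrist_force: [-0.5, 0.4, 0.2]
width: 0.0
finger_force: 0.0
[ 504.09283604 -112.36455145  268.84296441]
[] S [([212, 192, 20, 14, 193], [221.1, 197.9])]
575 [320.  305.2] [220.9 195.9] [408.9 202.2]
585 [320.  316.8] [221.6 198.3] [408.6 198.2]
595 [320.  328.2] [222.3 200.7] [408.4 194.2]
```

View pics/w6c.png

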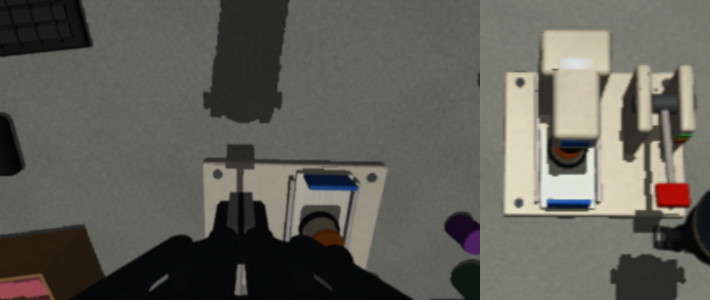

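The pot and the shut carriage show at (568,150) and (568,203) in the top crop, and the red paddle at (672,195), clear of other things. I'll check home against the head's geometry.

```bash
python3 - <<'E'
from h import *
t=L('t6')
for p in([657,21,218],[657,21,104],[690,20,78],[664,20,78],[590,22,72],[581,-112,194]): print(p,proj(t,p).round(1),'crop',((proj(t,p)-[300,90])*[1.77,1.765]+[480,0]).round(0))
E
python3 -m pendant '[[[-5,0,0,0,-1],[-12,0,0,0,-1],[-15,0,0,0,-1],[-15,0,0,0,-1],[-15,0,5,0,-1],[-10,0,10,0,-1],[-4,0,12,0,-1],[0,0,12,0,-1],[0,0,10,0,-1],[0,0,6,0,-1]]]'
```

```text
[657, 21, 218] [353.8 168. ] crop [575. 138.]
[657, 21, 104] [350.5 178.8] crop [569. 157.]
[690, 20, 78] [349.9 169.5] crop [568. 140.]
[664, 20, 78] [350.1 178.5] crop [569. 156.]
[590, 22, 72] [349.9 205. ] crop [568. 203.]
[581, -112, 194] [408.3 199.8] crop [672. 194.]
t: 24.4
tool_pos: [579.5, -112.9, 213.1]
tool_rot: [0.0, 1.0, 0.0, -0.0]
wrist_force: [1.1, 0.5, 0.0]
width: -0.1
finger_force: 0.0
```

The geometry agrees with fully home. Now I'll press.

```bash
python3 -m pendant '[[[0,0,6,0,-1],[0,0,6,0,-1],[0,0,6,0,-1],[0,0,6,0,-1],[0,0,6,0,-1],[0,0,7,0,-1],[0,0,7,0,-1],[0,0,7,0,-1],[0,0,7,0,-1],[0,0,7,0,-1]]]'
python3 -m pendant '[[[0,0,6,0,-1],[0,0,6,0,-1],[0,0,5,0,-1],[0,0,4,0,-1],[0,0,3,0,-1],[0,0,2,0,-1],[0,0,0,0,-1],[0,0,0,0,-1],[0,0,0,0,-1],[0,0,0,0,-1]]]'
```

```text
t: 25.65
tool_pos: [579.6, -112.9, 148.3]
tool_rot: [-0.0, 1.0, -0.0, -0.0]
wrist_force: [-3.4, -0.7, 5.5]
width: -0.3
finger_force: 3.0
t: 26.9
tool_pos: [581.8, -112.9, 123.7]
tool_rot: [-0.0, 1.0, -0.0, 0.002]
wrist_force: [1.5, 0.3, 9.5]
width: 0.3
finger_force: 4.7
```

```bash
python3 -m pendant '[[[0,0,1.5,0,-1],[0,0,1.5,0,-1],[0,0,1.5,0,-1],[0,0,1,0,-1],[0,0,0,0,-1],[0,0,0,0,-1],[0,0,0,0,-1],[0,0,0,0,-1],[0,0,0,0,-1],[0,0,0,0,-1]]]'
```

```text
t: 28.15
tool_pos: [582.3, -113.0, 121.7]
tool_rot: [0.0, 1.0, -0.0, 0.003]
wrist_force: [-10.7, 2.0, 45.1]
width: -0.2
finger_force: 23.1
```

Hard on the end stop, but at 45 N. I'll ease off a little, stay at the stop and hold.

```bash
python3 -m pendant '[[[0,0,-1,0,-1],[0,0,-1,0,-1],[0,0,0,0,-1],[0,0,0,0,-1],[0,0,0,0,-1],[0,0,0,0,-1],[0,0,0,0,-1],[0,0,0,0,-1],[0,0,0,0,-1],[0,0,0,0,-1]]]'
python3 -m pendant '[[[0,0,0,0,-1],[0,0,0,0,-1],[0,0,0,0,-1],[0,0,0,0,-1],[0,0,0,0,-1],[0,0,0,0,-1],[0,0,0,0,-1],[0,0,0,0,-1],[0,0,0,0,-1],[0,0,0,0,-1]]]'
```

```text
t: 29.4
tool_pos: [582.2, -113.0, 122.3]
tool_rot: [-0.0, 1.0, -0.0, 0.003]
wrist_force: [-5.7, 2.0, 31.3]
width: 0.1
finger_force: 15.7
t: 30.65
tool_pos: [582.2, -113.0, 122.4]
tool_rot: [-0.0, 1.0, -0.0, 0.003]
wrist_force: [-6.1, 1.5, 30.8]
width: -0.1
finger_force: 15.7
```

```bash
python3 -m pendant '[[[0,0,0,0,-1],[0,0,0,0,-1],[0,0,0,0,-1],[0,0,0,0,-1],[0,0,0,0,-1],[0,0,0,0,-1],[0,0,0,0,-1],[0,0,0,0,-1],[0,0,0,0,-1],[0,0,0,0,-1]]]'
python3 - <<'E'
from h import *
c=snap('scene','s7');t=snap('top','t7')
cv2.imwrite('pics/f.png',np.hstack([cv2.resize(c['color'][130:320,190:420],(484,400)),cv2.resize(t['color'][90:260,200:330],(306,400))]))
E
```

```text
t: 31.9
tool_pos: [582.2, -113.0, 122.4]
tool_rot: [-0.0, 1.0, -0.0, 0.003]
wrist_force: [-5.6, 0.4, 31.3]
width: 0.0
finger_force: 15.7
```

View pics/f.png

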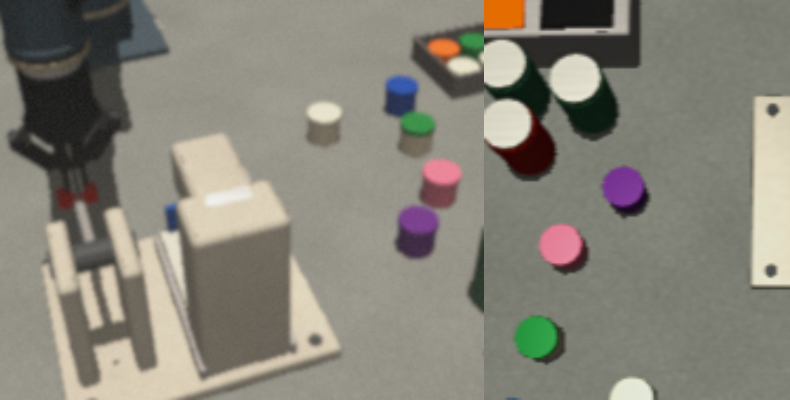

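The paddle (78,195) is held down under the fingers. The white (323,120) and green (416,132) pots are standing undisturbed, and the lever has been held at its stop with 31 N for over 2 s.

```bash
python3 -c "from workcell import order; print(order.job_done())"
```

```text
the job is handed in; nothing more can be done
None
```

I handed the job in at about 32 s, with no verdict returned: the orange-lidded pot is upright in the nest, the carriage is home against its stop, the lever is still held down at its end stop (past the third click) after more than 2 s at about 31 N (briefly 45 N before I eased off), and the green and white pots are untouched.

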